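# Refit the battery cover of the power pack

### The job

Put the loose cover back on the power pack: hook its tongue under the pack's lip with the cover held at a tilt, swing the other end down, and press that end down until the spring latch has snapped over it and the cover lies flat and fully home. Leave the tape measure, the masking tape roll and the sanding block where they are.

Things in the scene. Friction and masses are not known exactly. Their poses are not given: they have to be found in the camera images.
- power_pack: Dark steel power pack, fixed on the bench, 118 mm wide (y), x = -87 to +102. Origin: bench level under the centre of its open battery bay; x points from the low lip end to the tall back housing (top at z = 112), z up; x is roughly world y. Bay: x = -81 (end wall) to +67 (housing face), 106 mm wide, side rims at z = 66. The battery inside (x = -40 to 60) reaches z = 44. All in mm.
- pack_lip (a point): Middle of the lower edge of the lip that covers the low end of the bay over its whole width: pack x = -67, y = 0, z = 65 mm. The lip's top is at z = 71; under it the bay reaches 14 mm back to the end wall (x = -81) and is open down to z = 12. Axes as the pack's.
- pack_ledge (a point): Point in the face of the back housing level with the seat: pack x = 67, y = 0, z = 58 mm. Ledges 11 mm wide along both sides of the bay, x = -43 to +67, top at z = 58, carry the cover. Axes as the pack's.
- latch (a joint): Spring latch in the face of the back housing: 0 = out, at rest; grows to 0.009 m as it is driven back into the housing (+x of the pack). Spring: 1 N at rest, 0.25 N more per mm. The cover, pushed down at its plain end with about 4 to 12 N or on top of its rib with about 8 to 20 N, drives it back; once the plain end is below, the leaf springs out over it.
- latch_edge (a point): Middle of the lower edge of the latch, a steel leaf 30 mm wide. At rest: pack x = 60, y = 0, z = 66.5 mm, 7 mm in front of the face; from there the leaf slopes up and back, vanishing in the face at about z = 82 mm. Moves with the latch.
- cover_grip (a point): Finger rib of the loose grey plastic cover (about 160 g): its middle, 22 mm above the cover's underside. x runs from tongue end to plain end, z out of the top face. Plate 130 (x) by 98 (y) by 6 mm. Rib 16 mm thick (x), 70 long (y), 30 high over the plate. At the start the cover leans at 22 degrees, tongue end down on the bench. Fitted, x runs with the pack's, underside at pack z = 58.
- cover_tongue (a point): Middle of the tip of the cover's tongue: 79 mm from the rib's middle towards -x, 2.5 mm above the underside. The tongue is 60 mm wide, 5 mm thick, flush with the underside and reaches 14 mm beyond the plate. Fitted, there is about 2 mm of play at either end and 4 mm at either side. Axes as the cover's.
- cover_far (a point): Middle of the upper edge of the cover's plain end: x = +65, y = 0 mm from the rib's middle, 6 mm above the underside. Axes as the cover's.
- rest: Pine offcut 38 x 140 x 38 mm, fixed, on whose upper edge (at its -x side) the cover leans. Origin: centre of its underside; its long axis is y. A tall lever press stands fixed on the bench behind the left of the two work places: keep clear of its arms.
- tape_measure: Pocket tape measure 37 x 84 x 62 mm standing loose behind, between the two work places, a bystander. Origin: centre of its underside.
- masking_tape: Roll of masking tape, 109 mm across, 24 mm high, lying loose behind on the right, a bystander. Origin: centre of its underside.
- sanding_block: Sanding block 61 x 112 x 34 mm lying loose on the left, a bystander. Origin: centre of its underside.

How it is judged:
On the way:
1. the tongue is hooked under the lip while the cover is still tilted by more than 10 degrees (x of cover_tongue in the frame of power_pack between -0.084 and -0.071 m and z of cover_tongue in the frame of power_pack between 0.03 and 0.064 m and angle between the z axis of cover_grip and the z axis of power_pack, either way round above 0.17 rad).
At the end, for the whole second after the job is handed in: The cover lies flat in the pack's bay (within 2.5 degrees of level, top up, its rib's middle within 3 mm of its seated height), its tongue at least 7 mm under the lip, its plain end below the lower edge of the latch, and the latch sprung out again (within 2 mm of rest) (z of cover_grip in the frame of power_pack between 0.077 and 0.083 m and z of cover_far in the frame of power_pack below 0.0665 m and x of cover_tongue in the frame of power_pack below -0.074 m and z of cover_tongue in the frame of power_pack below 0.0645 m and angle between the z axis of cover_grip and the z axis of power_pack, either way round below 0.045 rad and angle between the x axis of cover_grip and the x axis of power_pack, either way round below 0.08 rad and value of joint latch below 0.002 m and angle between cover_grip's own z axis and vertical below 0.05 rad); the robot touches nothing.
It fails at once if the tape measure, masking tape or sanding block is moved by more than 30 mm (distance of any of tape_measure, masking_tape, sanding_block from where it was at the start of the episode above 0.03 m).
It also fails if it takes over 59 s, if anything falls off the work surface, if the arm or the gripper's body presses on something with over 40 N, if the wrist force passes 120 N, or if a joint passes its speed limit or range.

### The arm

A 6-joint arm with a two-finger parallel gripper is mounted at the origin on a cart in front of the work surface, level with it; the furniture and walls round the work are solid. World frame = base frame: x ahead of the robot, y to its left, z up, the work surface at z = 0. Lengths are in m, angles in rad, forces in N, time in s.
With the tool pointing down it reaches from about 0.4 to 0.825 m from the base axis. Payload 7 kg.
Tool frame: the origin (TCP) lies at the very end of the fingers, on their centre line; the grasp point (between the pads) lies grip_depth behind it (grip_depth is the distance from the TCP to the grasp point, in m); z points along the fingers, y is the line along which they close (so a half turn about z gives the same grasp; the last joint's range is limited). The gripper opens to 85 mm and grips with 20 to 120 N. Pads are 22 mm wide; open, the fingers measure 114 mm over their backs; the gripper's body (76 mm by 85 mm) begins 54 mm behind the grasp point. The pads swing forward as they close: fully open they stand 13 mm farther back than shut.
Start: joints at [1.599, 0.359, 0.012, 0, -1.224, -0.288], TCP at [0.173, 0.652, 0.231] pointing down, gripper open.
Joint ranges: [-3.07, 3.07], [-1.43, 2.12], [-1.02, 1.25], [-3.03, 1.67], [-3.05, -0], [-3.03, 3.03]. Speed limits (rad/s): [2.39, 2.39, 3.01, 3.14, 3.14, 3.14].

### API

Orientations are given as a 3x3 rotation matrix whose columns are the frame's x, y, z axes.
In Python, from rig import * gives the robot as it stands.
- The arm moves only by the tool step_arm, never from a script. Its argument "deltas" is a list of rows, each a list of 3 entries, a list of its own where there are three numbers: the turn, a rotation vector about the tool's x, y, z as a fraction of full scale, then the shift along the tool's x, y, z as a fraction of full scale, then the closure, from -1 (fully open) to 1 (shut). A call has 1 to 8 rows; each row is the pose to reach, as a shift and turn from the pose commanded when the call began, along the tool's axes at that moment; what a row does not reach only later rows make up. Full scale, the value 1, is 150 mm for a shift and pi/2 rad for a turn. A row lasts 1/12 s, in which the tool goes at most 41.7 mm and 7.16 degrees, less where a joint would pass 70% of its speed; a pose out of reach is approached as far as the arm can. A call with a number of a shift or a turn outside -1 to 1 is refused whole. A call with a gripper value outside its range is refused whole. The fingers move at their own pace and stop on an object; "newtons" is the grip in N (left out, the last holds). Time passes only in rows, so rows that repeat a pose let the fingers close. It gives the time, the measured TCP pose, the force, the opening and the grip force at its end, in the units of the state.
- sense(): the state, without advancing time (a new reading comes with each control period).
- snapshot(name): name is "scene" or "top"; returns a dict with "color" (420x560x3 uint8, red, green, blue), "depth" (420x560 float32, m along the optical axis (not along the pixel's ray), 0 where there is no reading), "vertical_fov" (degrees; the focal length in pixels is half the picture's height over the tangent of half this angle, whatever the lens; pixels are square), "cx", "cy" (the principal point, pixels), "eye" and "rotation" of the camera in the world. Camera axes: x right, y down, z forward; pixel columns grow to the right and rows downward; lengths in m; the calibration is good to about 2 mm. A picture is of the moment at which its call begins.
- sign_off(): hands the job in; it is judged then, once.
The state is a dict: "t": time; "joints": joint angles; "joint_velocities": joint speeds; "joint_torque": joint torques, N m; "position": TCP position; "tool_rot": TCP orientation; "ft_force": force on the tool from outside, world axes, zero at the start; "wrist_torque": the same for the moment, N m; "gripper_width": finger opening in m; "gripper_force": force on a finger pad.
Only numpy, scipy, OpenCV 4.12 (cv2) and the standard library are available. Lean on these libraries where they do the work, as an engineer would, in place of code of your own. Each camera call takes 0.05 s, during which the arm holds its last target. There are 200 camera calls.

## Working session

There is one attempt and no reset: what is moved stays moved. The work goes in short steps, Python scripts to look and compute and a tool call to move; the robot and the scene stay as the last step left them, time stands still between calls to the robot, and variables do not carry over. Pictures are saved under pics/ and viewed, at most 10 in all, crops included, and the job is handed in when it is done.

Besides the shell and the picture viewer there is one more tool, called after "Emit:" as a command line: name --argument value ..., lists and objects as JSON in quotes. step_arm: Moves the arm, as the interface text tells. Its arguments: {"type":"object","properties":{"deltas":{"type":"array"},"newtons":{"type":"number"}},"required":["deltas"]}

```bash
mkdir -p pics; cat > h.py <<'E'
import numpy as np, cv2, pickle
from rig import *
def grab(n, tag):
    s=snapshot(n); pickle.dump(s,open(f'pics/{tag}.pkl','wb'))
    cv2.imwrite(f'pics/{tag}.png', cv2.cvtColor(s['color'],cv2.COLOR_RGB2BGR)); return s
def load(tag): return pickle.load(open(f'pics/{tag}.pkl','rb'))
def cloud(s):
    d=s['depth']; h,w=d.shape; f=h/2/np.tan(np.radians(s['vertical_fov'])/2)
    v,u=np.mgrid[:h,:w]; p=np.dstack([(u-s['cx'])*d/f,(v-s['cy'])*d/f,d])
    P=p@np.array(s['rotation']).T+np.array(s['eye']); P[d==0]=np.nan; return P
E
python3 - <<'E'
from h import *
st=sense(); print({k:np.round(v,3).tolist() for k,v in st.items()})
import rig; print([x for x in dir(rig) if not x.startswith('_')])
a=grab('scene','s0'); b=grab('top','t0')
for s in (a,b): print(s['eye'],np.round(s['rotation'],3).tolist(),s['vertical_fov'],s['cx'],s['cy'])
E
```

```text
{'t': 0.0, 'joints': [1.599, 0.359, 0.011, -0.0, -1.224, -0.288], 'joint_velocities': [-0.001, -0.0, -0.001, -0.001, 0.001, 0.002], 'joint_torque': [-0.0, -58.333, 29.341, 6.936, -0.006, -0.0], 'position': [0.173, 0.652, 0.23], 'tool_rot': [[0.966, -0.257, -0.0], [-0.257, -0.966, -0.002], [0.0, 0.002, -1.0]], 'ft_force': [0.207, -0.821, 0.287], 'wrist_torque': [-0.018, 0.018, -0.012], 'gripper_force': 0.0, 'gripper_width': 0.086}
['MotionError', 'grip_depth', 'sense', 'sign_off', 'snapshot']
[0.10361066 0.57808498 0.95708283] [[-0.752, -0.507, 0.42], [-0.659, 0.588, -0.469], [-0.009, -0.63, -0.777]] 52.99694619609991 282.2389401926394 209.38895957697164
[0.30653976 0.04792482 1.68764291] [[0.007, -0.983, 0.182], [-1.0, -0.006, 0.004], [-0.003, -0.182, -0.983]] 47.29006710862609 273.99974694225597 211.4343525462436
```

View pics/s0.png

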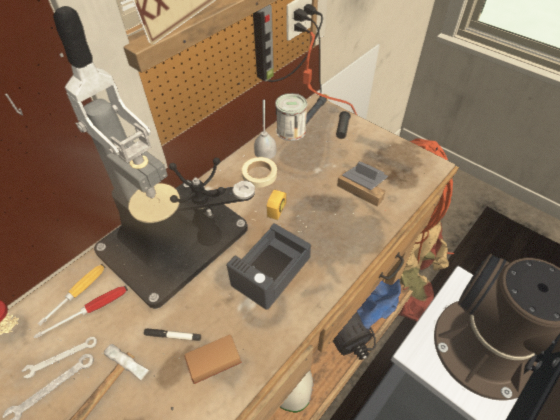

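View pics/t0.png

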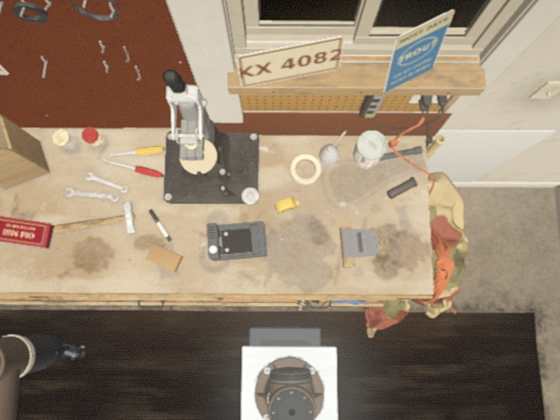

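The scene view shows the pack at about (270,265) with its tall housing towards lower left, and the cover leaning on the pine offcut at about (362,182). In the top view the pack is at (237,241) and the cover at (360,243).

```bash
python3 - <<'E'
from h import *
from scipy.ndimage import map_coordinates
s=load('s0');P=cloud(s)
t=load('t0');Q=cloud(t)
for n,(S,c) in {'cov':(s,(320,400,145,215)),'pack':(s,(215,325,215,315))}.items():
    u0,u1,v0,v1=c
    im=cv2.cvtColor(S['color'][v0:v1,u0:u1],cv2.COLOR_RGB2BGR)
    im=cv2.resize(im,None,fx=7 if n=='pack' else 9,fy=7 if n=='pack' else 9,interpolation=cv2.INTER_CUBIC)
    im=cv2.resize(im,(min(770,im.shape[1]),min(600,int(im.shape[0]*min(770,im.shape[1])/im.shape[1]))) ) if im.shape[0]<=600 else cv2.resize(im,None,fx=600/im.shape[0],fy=600/im.shape[0])
    print(n,im.shape[1]/(u1-u0)); cv2.imwrite(f'pics/{n}.png',im)
def rep(P,u0,u1,v0,v1,lab):
    p=P[v0:v1,u0:u1].reshape(-1,3);p=p[~np.isnan(p[:,0])&(p[:,2]>.008)]
    print(lab,len(p),np.percentile(p,[1,50,99],axis=0).round(3).tolist())
    return p
rep(P,320,400,145,215,'cov s');rep(Q,335,385,220,270,'cov t')
p=rep(P,215,325,215,315,'pack s');q=rep(Q,200,272,215,268,'pack t')
for pp,l in((p,'s'),(q,'t')):
    print(l,np.histogram(pp[:,2],bins=np.arange(0,.13,.006)))
    for lo,hi in((.104,.118),(.06,.075),(.038,.05)):
        a=pp[(pp[:,2]>lo)&(pp[:,2]<hi)]
        if len(a)>5: print(l,lo,len(a),np.median(a[:,2]).round(4),cv2.minAreaRect(a[:,:2].astype(np.float32)))
E
```

```text
cov 8.575
pack 6.0
cov s 1257 [[0.418, -0.3, 0.009], [0.486, -0.201, 0.039], [0.555, -0.178, 0.065]]
cov t 1159 [[0.424, -0.307, 0.009], [0.5, -0.225, 0.041], [0.562, -0.175, 0.067]]
pack s 5054 [[0.437, 0.082, 0.01], [0.512, 0.182, 0.045], [0.714, 0.277, 0.115]]
pack t 2101 [[0.442, 0.086, 0.008], [0.506, 0.188, 0.052], [0.57, 0.277, 0.119]]
s (array([  0, 199, 319, 231, 761, 189, 293, 842, 142, 362, 267, 369, 141,
        55,  57,  53,  55,  76, 555,  88,   0]), array([0.   , 0.006, 0.012, 0.018, 0.024, 0.03 , 0.036, 0.042, 0.048,
       0.054, 0.06 , 0.066, 0.072, 0.078, 0.084, 0.09 , 0.096, 0.102,
       0.108, 0.114, 0.12 , 0.126]))
s 0.104 696 0.1119 ((0.4959506392478943, 0.256534218788147), (0.1172543540596962, 0.035989053547382355), 4.650219440460205)
s 0.06 748 0.0682 ((0.5640932321548462, 0.18503722548484802), (0.2412409633398056, 0.19065850973129272), 4.970688343048096)
s 0.038 1121 0.0441 ((0.5700439214706421, 0.15529507398605347), (0.24793556332588196, 0.2527122497558594), 5.504364490509033)
t (array([  0, 123, 129,  36,  19,  38, 208, 376, 158, 158, 163, 168, 100,
        18,   9,   8,  11,  63, 199, 110,   7]), array([0.   , 0.006, 0.012, 0.018, 0.024, 0.03 , 0.036, 0.042, 0.048,
       0.054, 0.06 , 0.066, 0.072, 0.078, 0.084, 0.09 , 0.096, 0.102,
       0.108, 0.114, 0.12 , 0.126]))
t 0.104 342 0.1119 ((0.500166654586792, 0.2598961889743805), (0.11869576573371887, 0.035705968737602234), 5.087764739990234)
t 0.06 388 0.0671 ((0.5079224705696106, 0.1762961745262146), (0.11884114146232605, 0.1753159463405609), 4.990578651428223)
t 0.038 631 0.0441 ((0.5047112703323364, 0.1804162859916687), (0.11306709796190262, 0.18312522768974304), 5.204901218414307)
```

View pics/cov.png

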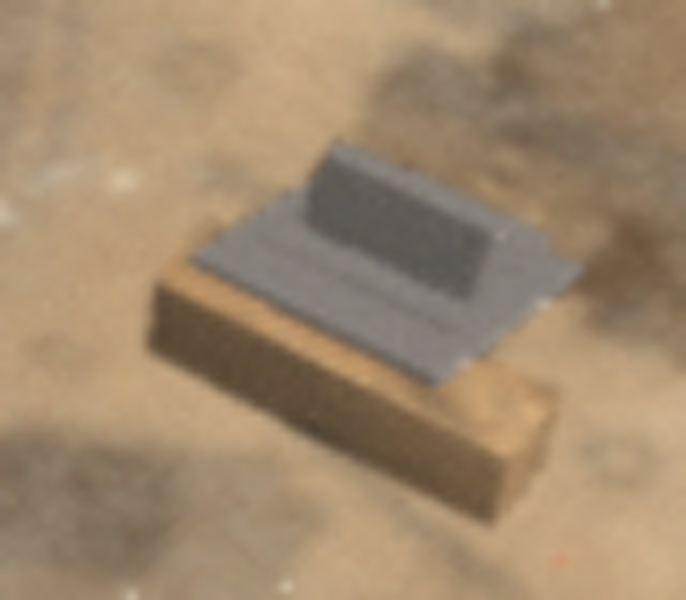

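View pics/pack.png

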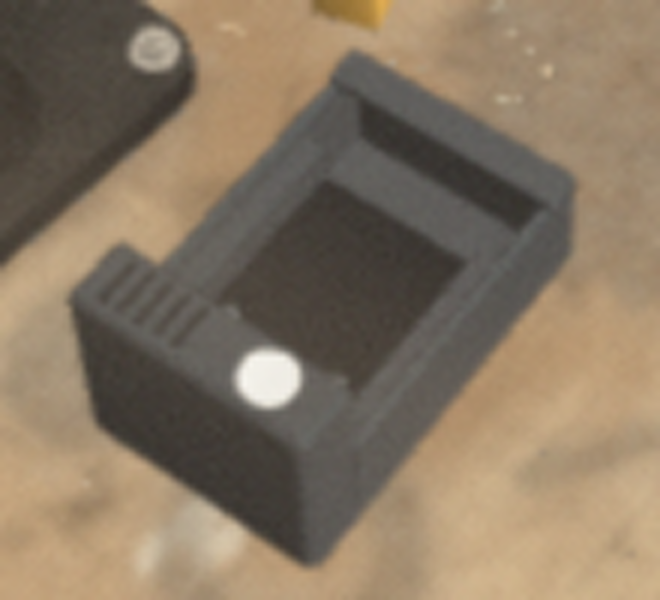

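The crops show the cover with the rib's side at crop (400,220) and its plain end up over the wood, with edge corners (190,260) and (435,385). The pack shows its lip at the upper right, (350,60) to (575,190), and its housing with the white button at lower left, (270,375). I'll fit both in the clouds.

```bash
python3 - <<'E'
from h import *
import rig; print('gd',rig.grip_depth)
def pca_rect(uv):
    (c,(w,h),a)=cv2.minAreaRect(uv.astype(np.float32)); return c,w,h,a
for tag,cb in(('s0',(320,400,145,215)),('t0',(335,385,220,272))):
    S=load(tag);P=cloud(S);hsv=cv2.cvtColor(S['color'],cv2.COLOR_RGB2HSV)
    u0,u1,v0,v1=cb
    m=(hsv[v0:v1,u0:u1,1]<50); p=P[v0:v1,u0:u1][m]; p=p[p[:,2]>.006]; p=p[~np.isnan(p[:,0])]
    # ransac plate plane, tilt about 22deg
    rng=np.random.default_rng(0);best=0
    for _ in range(3000):
        a=p[rng.choice(len(p),3,replace=False)];n=np.cross(a[1]-a[0],a[2]-a[0]);L=np.linalg.norm(n)
        if L<1e-5: continue
        n/=L; n*=np.sign(n[2])
        if not .85<n[2]<.97: continue
        d=abs((p-a[0])@n)<.002
        if d.sum()>best: best=d.sum();bi=d;bn=n
    a=p[bi];c=a.mean(0);n=np.linalg.svd(a-c)[2][2];n*=np.sign(n[2])
    h=(p-c)@n
    print(tag,len(p),best,'n',n.round(3),'tilt',np.degrees(np.arccos(n[2])).round(1),np.histogram(h,bins=np.arange(-.02,.04,.004))[0])
    ex=np.array([0,1,0.])-n*n[1];ex/=np.linalg.norm(ex);ey=np.cross(n,ex)
    for lab,mm in(('plate',abs(h)<.003),('ribtop',(h>.026)&(h<.034))):
        q=p[mm]; cc,w,hh,ang=pca_rect(np.c_[(q-c)@ex,(q-c)@ey])
        C=c+ex*cc[0]+ey*cc[1]+n*np.median(h[mm]); print(' ',lab,len(q),'C',C.round(4),'size',round(w,4),round(hh,4),'ang',round(ang,1),'median',np.median(q,axis=0).round(4))
    # pack
    p=P.reshape(-1,3);p=p[~np.isnan(p[:,0])];r=p[(p[:,0]>.42)&(p[:,0]<.58)&(p[:,1]>.06)&(p[:,1]<.29)]
    for lab,q in(('house',r[(abs(r[:,2]-.112)<.004)]),('lip',r[(abs(r[:,2]-.071)<.004)&(r[:,1]<.12)])):
        print(' ',lab,len(q),pca_rect(q[:,:2]),np.median(q,axis=0).round(4))
E
```

```text
gd 0.0187
s0 653 371 n [ 0.027 -0.371  0.928] tilt 21.9 [  0   0   0   3 236 189  25  29  34  29  27  37  44   0]
  plate 411 C [ 0.4988 -0.2463  0.0344] size 0.1442 0.0968 ang 4.2 median [ 0.4876 -0.2176  0.0465]
  ribtop 69 C [ 0.4996 -0.2522  0.0633] size 0.0188 0.0658 ang 7.6 median [ 0.5    -0.2501  0.0637]
  house 635 ((0.49631235003471375, 0.25619885325431824), 0.11646409332752228, 0.03525116294622421, 5.930001258850098) [0.4946 0.2575 0.112 ]
  lip 300 ((0.5101341009140015, 0.09787161648273468), 0.11711851507425308, 0.026450861245393753, 5.214808940887451) [0.5099 0.0963 0.0711]
t0 944 354 n [ 0.043 -0.368  0.929] tilt 21.7 [  0   0   8 102 304 296  87  16  13  12  17  36  40  13]
  plate 489 C [ 0.505  -0.2455  0.0332] size 0.1451 0.0968 ang 5.2 median [ 0.5049 -0.2316  0.0386]
  ribtop 76 C [ 0.5052 -0.2492  0.0626] size 0.0188 0.0657 ang 3.8 median [ 0.5064 -0.2489  0.0628]
  house 250 ((0.4998534917831421, 0.2595086395740509), 0.11787674576044083, 0.03470196574926376, 4.292883396148682) [0.4979 0.2595 0.1121]
  lip 131 ((0.514565646648407, 0.10325652360916138), 0.1162196546792984, 0.030560793355107307, 0.7262877821922302) [0.5134 0.0987 0.0708]
```

```bash
cat >> h.py <<'E'
from scipy.spatial.transform import Rotation as Ro
YAW=np.radians(5.0); PO=np.array([.505,.174,0])
PR=np.c_[[-np.sin(YAW),np.cos(YAW),0],[-np.cos(YAW),-np.sin(YAW),0],[0,0,1]]  # pack axes
def coverR(th): # cover tilt th deg, plain end up
    c,s=np.cos(np.radians(th)),np.sin(np.radians(th))
    return PR@np.c_[[c,0,s],[0,1,0],[-s,0,c]]
def tool(Rc): return np.c_[-Rc[:,1],-Rc[:,0],-Rc[:,2]]
def plan(wps,start=None):
    st=sense(); p,R=start or (np.array(st['position']),np.array(st['tool_rot']))
    for q,S in wps:
        q=np.array(q); d=R.T@(q-p)/.15; r=Ro.from_matrix(R.T@S).as_rotvec()/(np.pi/2)
        n=max(np.linalg.norm(d)*150/41.7,np.degrees(np.linalg.norm(r)*np.pi/2)/7.16)
        print('turn',r.round(3).tolist(),'shift',d.round(3).tolist(),'rows>=%.1f'%n); p,R=q,S
E
python3 - <<'E'
from h import *
R0=tool(coverR(0));Rg=tool(coverR(22)); n=-Rg[:,2]; rib=np.array([.502,-.246,.050]); g=rib-.012*n
plan([((.26,.53,.26),R0),((.35,.40,.26),R0),((.42,.26,.26),R0),((.45,.12,.26),R0),((.46,-.02,.26),R0),((.48,-.16,.24),Rg),(g+.09*n,Rg),(g,Rg)])
print(g,n,g+.09*n)
E
```

```text
turn [0.001, 0.0, -0.221] shift [0.767, 0.637, -0.196] rows>=3.7
turn [0.0, 0.0, 0.0] shift [0.522, 0.916, 0.0] rows>=3.8
turn [0.0, 0.0, 0.0] shift [0.384, 0.97, 0.0] rows>=3.8
turn [0.0, 0.0, 0.0] shift [0.118, 0.947, 0.0] rows>=3.4
turn [0.0, 0.0, 0.0] shift [-0.015, 0.936, 0.0] rows>=3.4
turn [0.244, 0.0, -0.0] shift [0.051, 0.941, 0.133] rows>=3.4
turn [0.0, 0.0, 0.0] shift [0.096, 1.016, 0.436] rows>=4.0
turn [0.0, 0.0, 0.0] shift [0.0, -0.0, 0.6] rows>=2.2
[ 0.50160821 -0.24152183  0.03887379] [ 0.03264912 -0.3731811   0.92718385] [ 0.50454663 -0.27510813  0.12232034]
```

Emit:
step_arm --deltas '[[[0, 0, -0.221], [0.77, 0.64, -0.2], -1], [[0, 0, -0.221], [0.77, 0.64, -0.2], -1], [[0, 0, -0.221], [0.77, 0.64, -0.2], -1], [[0, 0, -0.221], [0.77, 0.64, -0.2], -1], [[0, 0, -0.221], [0.77, 0.64, -0.2], -1]]' --newtons 60

```text
t: 0.52
position: [0.2627, 0.5265, 0.2632]
tool_rot: [[0.996, 0.085, 0.001], [0.085, -0.996, 0.002], [0.001, -0.001, -1.0]]
ft_force: [0.2, 0.3, 0.6]
gripper_width: 0.0852
gripper_force: 0.0
```

Emit:
step_arm --deltas '[[[0, 0, 0], [0.52, 0.92, 0], -1], [[0, 0, 0], [0.52, 0.92, 0], -1], [[0, 0, 0], [0.52, 0.92, 0], -1], [[0, 0, 0], [0.52, 0.92, 0], -1]]'

```text
t: 0.85
position: [0.3507, 0.397, 0.2611]
tool_rot: [[0.996, 0.087, -0.0], [0.087, -0.996, -0.0], [-0.0, 0.0, -1.0]]
ft_force: [0.6, -0.3, -0.7]
gripper_width: 0.0851
gripper_force: 0.0
```

Emit:
step_arm --deltas '[[[0, 0, 0], [0.38, 0.97, 0], -1], [[0, 0, 0], [0.38, 0.97, 0], -1], [[0, 0, 0], [0.38, 0.97, 0], -1], [[0, 0, 0], [0.38, 0.97, 0], -1]]'

```text
t: 1.18
position: [0.42, 0.2567, 0.2612]
tool_rot: [[0.996, 0.087, -0.0], [0.087, -0.996, -0.0], [-0.0, 0.0, -1.0]]
ft_force: [1.2, 1.6, 0.2]
gripper_width: 0.0855
gripper_force: 0.0
```

Emit:
step_arm --deltas '[[[0, 0, 0], [0.12, 0.95, 0], -1], [[0, 0, 0], [0.12, 0.95, 0], -1], [[0, 0, 0], [0.12, 0.95, 0], -1], [[0, 0, 0], [0.12, 0.95, 0], -1]]'

```text
t: 1.52
position: [0.4497, 0.1154, 0.2612]
tool_rot: [[0.996, 0.086, -0.0], [0.086, -0.996, -0.0], [-0.001, 0.0, -1.0]]
ft_force: [-0.7, 0.1, -0.6]
gripper_width: 0.0854
gripper_force: 0.0
```

Emit:
step_arm --deltas '[[[0, 0, 0], [-0.015, 0.94, 0], -1], [[0, 0, 0], [-0.015, 0.94, 0], -1], [[0, 0, 0], [-0.015, 0.94, 0], -1], [[0, 0, 0], [-0.015, 0.94, 0], -1]]'

```text
t: 1.85
position: [0.4594, -0.0252, 0.2611]
tool_rot: [[0.996, 0.085, -0.001], [0.085, -0.996, -0.0], [-0.001, 0.0, -1.0]]
ft_force: [0.3, 0.2, -0.2]
gripper_width: 0.0856
gripper_force: 0.0
```

Emit:
step_arm --deltas '[[[0.244, 0, 0], [0.05, 0.94, 0.13], -1], [[0.244, 0, 0], [0.05, 0.94, 0.13], -1], [[0.244, 0, 0], [0.05, 0.94, 0.13], -1], [[0.244, 0, 0], [0.05, 0.94, 0.13], -1], [[0.244, 0, 0], [0.05, 0.94, 0.13], -1]]'

```text
t: 2.27
position: [0.48, -0.1654, 0.2403]
tool_rot: [[0.996, 0.077, -0.032], [0.084, -0.922, 0.378], [-0.0, -0.38, -0.925]]
ft_force: [0.4, 0.9, -0.6]
gripper_width: 0.0858
gripper_force: 0.0
```

```bash
python3 - <<'E'
from h import *
Rg=tool(coverR(22)); n=-Rg[:,2]; rib=np.array([.502,-.246,.050]); g=rib-.012*n
plan([(g+.07*n,Rg),(g,Rg)])
E
```

```text
turn [-0.003, -0.001, -0.002] shift [0.102, 0.986, 0.579] rows>=4.1
turn [0.0, 0.0, 0.0] shift [0.0, 0.0, 0.467] rows>=1.7
```

Emit:
step_arm --deltas '[[[-0.003, 0, 0], [0.1, 0.985, 0.58], -1], [[-0.003, 0, 0], [0.1, 0.985, 0.58], -1], [[-0.003, 0, 0], [0.1, 0.985, 0.58], -1], [[-0.003, 0, 0], [0.1, 0.985, 0.58], -1], [[-0.003, 0, 0], [0.1, 0.985, 0.58], -1], [[-0.003, 0, 0], [0.1, 0.985, 0.58], -1]]'

```text
t: 2.77
position: [0.5022, -0.2649, 0.1019]
tool_rot: [[0.996, 0.076, -0.038], [0.085, -0.925, 0.371], [-0.006, -0.373, -0.928]]
ft_force: [-0.1, -0.1, 0.5]
gripper_width: 0.0857
gripper_force: 0.0
```

```bash
python3 - <<'E'
from h import *
Rg=tool(coverR(22)); n=-Rg[:,2]; rib=np.array([.502,-.246,.050]); g=rib-.012*n
plan([(g,Rg)])
S=grab('scene','s1'); im=cv2.cvtColor(S['color'][90:230,290:470],cv2.COLOR_RGB2BGR); cv2.imwrite('pics/c1.png',cv2.resize(im,None,fx=4,fy=4,interpolation=cv2.INTER_CUBIC))
E
```

```text
turn [0.001, 0.003, -0.003] shift [0.012, 0.012, 0.448] rows>=1.6
```

View pics/c1.png

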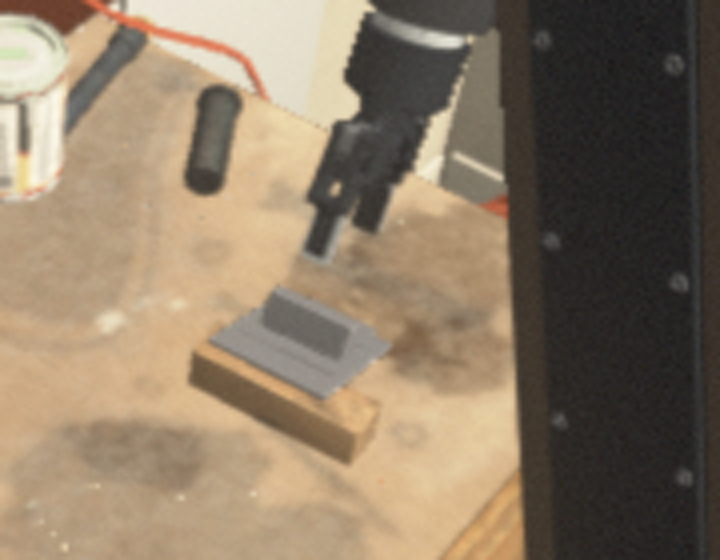

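The open fingers, tips at about (320,255) and (368,230) in the crop, are above the rib at (310,320) and lined up to straddle it along the cover's normal. I'll go down and close.

Emit:
step_arm --deltas '[[[0, 0.003, -0.003], [0.012, 0.012, 0.15], -1], [[0, 0.003, -0.003], [0.012, 0.012, 0.3], -1], [[0, 0.003, -0.003], [0.012, 0.012, 0.44], -1], [[0, 0.003, -0.003], [0.012, 0.012, 0.44], -1], [[0, 0.003, -0.003], [0.012, 0.012, 0.44], -1]]'

```text
t: 3.23
position: [0.5041, -0.2409, 0.0454]
tool_rot: [[0.996, 0.088, -0.027], [0.092, -0.925, 0.368], [0.007, -0.369, -0.929]]
ft_force: [0.9, -0.2, 0.9]
gripper_width: 0.0853
gripper_force: 0.0
```

Emit:
step_arm --deltas '[[[0, 0, 0], [0, 0, 0], 1], [[0, 0, 0], [0, 0, 0], 1], [[0, 0, 0], [0, 0, 0], 1], [[0, 0, 0], [0, 0, 0], 1], [[0, 0, 0], [0, 0, 0], 1], [[0, 0, 0], [0, 0, 0], 1], [[0, 0, 0], [0, 0, 0], 1], [[0, 0, 0], [0, 0, 0], 1]]' --newtons 50

```text
t: 3.9
position: [0.504, -0.2423, 0.0446]
tool_rot: [[0.996, 0.086, -0.027], [0.09, -0.926, 0.368], [0.007, -0.369, -0.93]]
ft_force: [-0.3, -1.7, 6.1]
gripper_width: 0.0149
gripper_force: 50.2
```

```bash
python3 - <<'E'
from h import *
for i in range(2):
    st=sense(); print(st['t'],np.round(st['position'],4),np.round(st['ft_force'],2),np.round(st['joints'],4),st['gripper_width'])
Rg=tool(coverR(22)); n=-Rg[:,2]; rib=np.array([.502,-.246,.050]); g=rib-.012*n
plan([(g,Rg)])
E
```

```text
3.9 [ 0.504  -0.2423  0.0446] [-0.27 -1.68  6.15] [-0.3539  0.4964 -0.1493 -0.3827 -1.1179  2.2187] 0.014896798955101896
3.9 [ 0.504  -0.2423  0.0446] [-0.27 -1.68  6.15] [-0.3539  0.4964 -0.1493 -0.3827 -1.1179  2.2187] 0.014896798955101896
turn [0.004, -0.003, 0.003] shift [-0.016, 0.008, 0.038] rows>=0.2
```

```bash
python3 - <<'E'
from h import *
S=grab('scene','s2'); im=cv2.cvtColor(S['color'][115:215,315:425],cv2.COLOR_RGB2BGR); cv2.imwrite('pics/c2.png',cv2.resize(im,None,fx=6,fy=6,interpolation=cv2.INTER_CUBIC))
st=sense(); print(np.round(st['position'],4),np.round(st['ft_force'],2))
E
```

```text
[ 0.504  -0.2423  0.0446] [-0.08 -1.97  5.93]
```

View pics/c2.png

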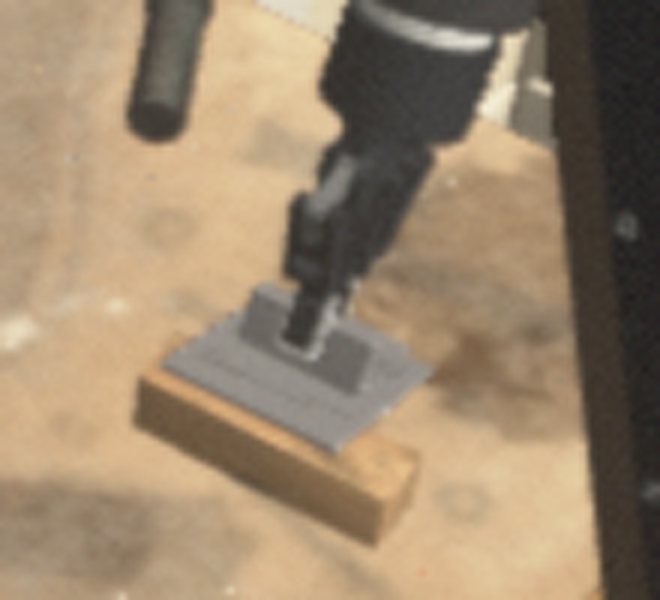

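The fingers hold the rib near its middle, at crop (300,350), with the tips a few mm above the plate. I'll lift straight up.

Emit:
step_arm --deltas '[[[0, 0, 0], [0, -0.06, -0.15], 1], [[0, 0, 0], [0, -0.15, -0.38], 1], [[0, 0, 0], [0, -0.3, -0.75], 1], [[0, 0, 0], [0, -0.3, -0.75], 1], [[0, 0, 0], [0, -0.3, -0.75], 1], [[0, 0, 0], [0, -0.3, -0.75], 1]]'

```text
t: 4.45
position: [0.5033, -0.2414, 0.1661]
tool_rot: [[0.996, 0.087, -0.025], [0.09, -0.925, 0.368], [0.008, -0.369, -0.929]]
ft_force: [0.4, -0.7, -2.6]
gripper_width: 0.0151
gripper_force: 49.4
```

```bash
cat > fit.py <<'E'
from h import *
def fit(tag,tilt):
    """points near the tool in tool frame -> plate plane & edges"""
    st=sense();p0=np.array(st['position']);R=np.array(st['tool_rot'])
    S=load(tag);P=cloud(S);hsv=cv2.cvtColor(S['color'],cv2.COLOR_RGB2HSV)
    q=P.reshape(-1,3);t=(q-p0)@R
    m=(abs(t[:,0])<.07)&(abs(t[:,1])<.1)&(t[:,2]>-.001)&(t[:,2]<.03)&~np.isnan(t[:,0])
    t=t[m]
    a=t[t[:,2]>.002]
    for _ in range(4):
        A=np.c_[a[:,:2],np.ones(len(a))];c=np.linalg.lstsq(A,a[:,2],rcond=None)[0]
        r=t[:,2]-np.c_[t[:,:2],np.ones(len(t))]@c;a=t[abs(r)<.003]
    print(tag,len(t),len(a),'plane z=%.4f'%c[2],'slopes deg',np.degrees(c[:2]).round(2))
    rc=cv2.minAreaRect(a[:,:2].astype(np.float32));print(' rect',np.round(rc[0],4),np.round(rc[1],4),round(rc[2],2),'x 1/99',np.percentile(a[:,0],[.5,99.5]).round(4),'y',np.percentile(a[:,1],[.5,99.5]).round(4))
E
python3 - <<'E'
from fit import *
st=sense(); print(np.round(st['position'],4),np.round(st['ft_force'],2),st['gripper_width'])
grab('scene','s3');grab('top','t3');fit('s3',22);fit('t3',22)
E
```

```text
[ 0.5033 -0.2414  0.1661] [ 0.37 -0.75 -2.61] 0.01507484791240539
s3 501 441 plane z=0.0059 slopes deg [-0.23 -0.02]
 rect [-0.0033  0.0041] [0.1463 0.0986] 89.8 x 1/99 [-0.0522  0.0454] y [-0.0685  0.0751]
t3 7 6 plane z=0.0596 slopes deg [-26.61  25.84]
 rect [ 0.0426 -0.0681] [0.0096 0.0062] 10.76 x 1/99 [0.0377 0.0467] y [-0.071  -0.0642]
```

```bash
cat >> h.py <<'E'
PO=np.array([.505,.172,0]); OFF=np.array([-.002,0,-.0101])  # rib middle in tool frame
def pose(th,xt,zt,yt=0):
    Rc=coverR(th); tip=PO+PR@np.array([xt,yt,zt])/1000
    rib=tip-Rc@np.array([-.079,0,-.0195]); T=tool(Rc); return rib-T@OFF, T
E
python3 - <<'E'
from h import *
a=pose(22,-72,110); print(a[0].round(4))
T=a[1]; p=a[0].copy(); 
plan([((.50,-.11,.23),T),((.495,.02,.23),T),((.49,.15,.23),T),a])
E
```

```text
[0.5072 0.1699 0.1483]
turn [0.003, -0.002, 0.002] shift [0.066, -0.972, -0.086] rows>=3.5
turn [0.0, 0.0, 0.0] shift [0.042, -0.803, 0.325] rows>=3.1
turn [0.0, 0.0, 0.0] shift [0.042, -0.803, 0.325] rows>=3.1
turn [0.0, 0.0, 0.0] shift [0.126, 0.091, 0.551] rows>=2.1
```

Emit:
step_arm --deltas '[[[0.003, -0.002, 0.002], [0.06, -0.97, -0.09], 1], [[0.003, -0.002, 0.002], [0.06, -0.97, -0.09], 1], [[0.003, -0.002, 0.002], [0.06, -0.97, -0.09], 1], [[0.003, -0.002, 0.002], [0.06, -0.97, -0.09], 1]]'

```text
t: 4.88
position: [0.4993, -0.1081, 0.2318]
tool_rot: [[0.996, 0.083, -0.032], [0.089, -0.923, 0.374], [0.001, -0.375, -0.927]]
ft_force: [0.6, -0.7, -1.3]
gripper_width: 0.0151
gripper_force: 49.6
```

Emit:
step_arm --deltas '[[[0, 0, 0], [0.04, -0.8, 0.32], 1], [[0, 0, 0], [0.04, -0.8, 0.32], 1], [[0, 0, 0], [0.04, -0.8, 0.32], 1], [[0, 0, 0], [0.04, -0.8, 0.32], 1]]'

```text
t: 5.22
position: [0.4926, 0.0237, 0.2305]
tool_rot: [[0.996, 0.084, -0.035], [0.091, -0.923, 0.375], [-0.0, -0.376, -0.926]]
ft_force: [-0.6, -0.4, -2.0]
gripper_width: 0.0149
gripper_force: 49.8
```

Emit:
step_arm --deltas '[[[0, 0, 0], [0.04, -0.8, 0.32], 1], [[0, 0, 0], [0.04, -0.8, 0.32], 1], [[0, 0, 0], [0.04, -0.8, 0.32], 1], [[0, 0, 0], [0.04, -0.8, 0.32], 1], [[0, 0, 0], [0.04, -0.8, 0.32], 1]]'

```text
t: 5.63
position: [0.4875, 0.1497, 0.2305]
tool_rot: [[0.996, 0.085, -0.035], [0.092, -0.924, 0.372], [-0.001, -0.374, -0.928]]
ft_force: [0.1, 0.6, -1.3]
gripper_width: 0.0151
gripper_force: 50.1
```

```bash
python3 - <<'E'
from h import *
plan([pose(22,-72,110)])
E
```

```text
turn [0.001, 0.002, 0.003] shift [0.144, 0.092, 0.554] rows>=2.1
```

Emit:
step_arm --deltas '[[[0, 0.002, 0.003], [0.14, 0.09, 0.25], 1], [[0, 0.002, 0.003], [0.14, 0.09, 0.55], 1], [[0, 0.002, 0.003], [0.14, 0.09, 0.55], 1], [[0, 0.002, 0.003], [0.14, 0.09, 0.55], 1], [[0, 0.002, 0.003], [0.14, 0.09, 0.55], 1]]'

```text
t: 6.05
position: [0.5085, 0.1666, 0.1504]
tool_rot: [[0.997, 0.077, -0.029], [0.082, -0.925, 0.372], [0.002, -0.373, -0.928]]
ft_force: [0.7, 0.7, -1.0]
gripper_width: 0.0148
gripper_force: 50.0
```

```bash
python3 - <<'E'
from fit import *
st=sense(); print(np.round(st['position'],4))
S=grab('scene','s4');T=grab('top','t4');fit('s4',22);fit('t4',22)
for tag in('s4','t4'):
    P=cloud(load(tag)).reshape(-1,3);r=P[(P[:,0]>.42)&(P[:,0]<.59)&(P[:,1]>.06)&(P[:,1]<.29)]
    for lab,q in(('house',r[(abs(r[:,2]-.112)<.003)&(r[:,1]>.235)]),('lip',r[(abs(r[:,2]-.071)<.003)&(r[:,1]<.107)])):
        if len(q)>10:print(tag,lab,len(q),[np.round(x,4) for x in cv2.minAreaRect(q[:,:2].astype(np.float32))],np.median(q,axis=0).round(4))
im=cv2.cvtColor(S['color'][190:320,200:340],cv2.COLOR_RGB2BGR); cv2.imwrite('pics/c4.png',cv2.resize(im,None,fx=4.5,fy=4.5,interpolation=cv2.INTER_CUBIC))
E
```

```text
[0.5085 0.1666 0.1504]
s4 1127 1028 plane z=0.0100 slopes deg [0.24 0.32]
 rect [-0.0047  0.0078] [0.0989 0.1478] 0.03 x 1/99 [-0.0535  0.0432] y [-0.0647  0.0793]
t4 167 111 plane z=0.0108 slopes deg [2.48 1.21]
 rect [-0.0331  0.0424] [0.0401 0.0608] 11.68 x 1/99 [-0.0482 -0.0085] y [0.0114 0.0758]
s4 house 586 [array([0.496 , 0.2565]), array([0.1152, 0.0354]), np.float64(4.2045)] [0.4943 0.2572 0.1122]
s4 lip 71 [array([0.4664, 0.0915]), array([0.0292, 0.0209]), np.float64(3.0746)] [0.4659 0.0928 0.071 ]
t4 lip 42 [array([0.4767, 0.096 ]), array([0.0407, 0.017 ]), np.float64(0.6332)] [0.4729 0.096  0.0708]
```

View pics/c4.png

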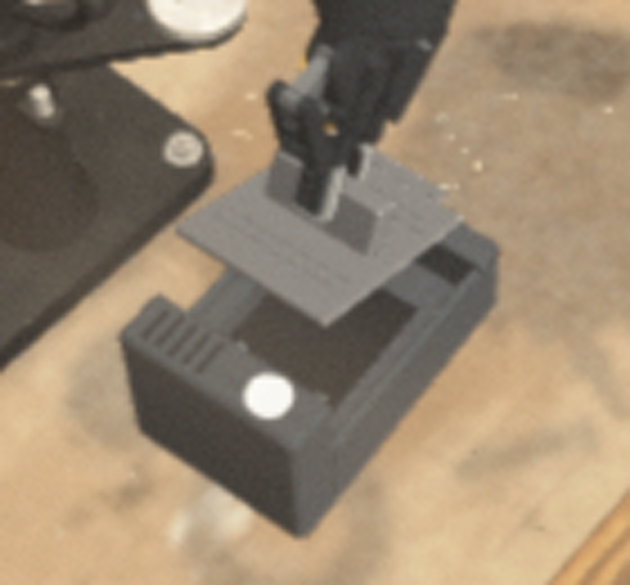

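The cover hangs over the bay, aligned with the pack: plain-end corners at crop (180,230) and (325,322), tongue towards the lip at (450,245). I'll go with these offsets and tilt to 30° so the plain end clears the housing top.

```bash
cat >> h.py <<'E'
PO=np.array([.5033,.172,0]); OFF=np.array([-.0045,0,-.006])
def where():
    st=sense();T=np.array(st['tool_rot']);rib=np.array(st['position'])+T@OFF
    Rc=np.c_[-T[:,1],-T[:,0],-T[:,2]]; f=lambda v:((PR.T@(rib+Rc@np.array(v)-PO))*1000).round(1)
    print('tip',f([-.079,0,-.0195]),'far',f([.065,0,-.016]),'rib',f([0,0,0]),'tilt',np.degrees(np.arcsin(Rc[2,0])).round(2),'yaw',np.degrees(np.arctan2(-Rc[0,0],Rc[1,0])).round(2),'roll',np.degrees(Rc[2,1]).round(2),'F',np.round(PR.T@st['ft_force'],1),'w',round(st['gripper_width'],4),'t',round(st['t'],2))
E
python3 - <<'E'
from h import *
where()
plan([pose(30,-60,95),pose(30,-60,54),pose(30,-75,53)])
E
```

```text
tip [-73.7  -1.1 110.1] far [ 58.5  -1.5 167.2] rib [ -7.7  -1.2 157.7] tilt 21.96 yaw 4.84 roll -0.31 F [-0.2  0.1 -0.8] w 0.0148 t 6.15
turn [0.089, -0.005, -0.001] shift [-0.009, -0.029, 0.055] rows>=1.1
turn [0.0, 0.0, 0.0] shift [0.0, 0.137, 0.237] rows>=1.0
turn [0.0, 0.0, 0.0] shift [0.0, 0.09, -0.044] rows>=0.4
```

Emit:
step_arm --deltas '[[[0.089, -0.005, 0], [-0.009, -0.029, 0.055], 1], [[0.089, -0.005, 0], [-0.009, -0.029, 0.055], 1], [[0.089, -0.005, 0], [-0.009, -0.029, 0.055], 1], [[0.089, -0.005, 0], [-0.009, -0.029, 0.055], 1]]'

```text
t: 6.48
position: [0.5077, 0.173, 0.1456]
tool_rot: [[0.997, 0.071, -0.044], [0.083, -0.865, 0.495], [-0.002, -0.497, -0.868]]
ft_force: [0.4, 0.1, -0.8]
gripper_width: 0.0148
gripper_force: 50.2
```

```bash
python3 - <<'E'
from h import *
where()
plan([pose(30,-60,54),pose(30,-75,53)])
E
```

```text
tip [-61.2   0.4  94.7] far [ 62.   -0.2 169.3] rib [-2.400e+00  1.000e-01  1.508e+02] tilt 29.81 yaw 4.7 roll 0.14 F [ 0.  -0.4 -0.8] w 0.0148 t 6.48
turn [0.002, 0.0, -0.003] shift [0.001, 0.128, 0.237] rows>=1.0
turn [0.0, 0.0, 0.0] shift [0.0, 0.09, -0.044] rows>=0.4
```

Emit:
step_arm --deltas '[[[0, 0, 0], [0, 0.06, 0.12], 1], [[0, 0, 0], [0, 0.128, 0.237], 1], [[0, 0, 0], [0, 0.128, 0.237], 1], [[0, 0, 0], [0, 0.128, 0.237], 1]]'

```text
t: 6.82
position: [0.506, 0.1756, 0.1044]
tool_rot: [[0.996, 0.073, -0.047], [0.087, -0.864, 0.496], [-0.005, -0.498, -0.867]]
ft_force: [-0.2, 0.8, -0.4]
gripper_width: 0.015
gripper_force: 50.1
```

```bash
python3 - <<'E'
from h import *
where()
plan([pose(30,-75,53)])
E
```

```text
tip [-58.4   1.8  53.4] far [ 64.7   1.4 128.2] rib [  0.4   1.5 109.7] tilt 29.86 yaw 4.81 roll 0.28 F [ 0.8  0.2 -0.4] w 0.015 t 6.82
turn [0.002, 0.003, -0.002] shift [0.01, 0.097, -0.054] rows>=0.4
```

Emit:
step_arm --deltas '[[[0, 0.003, -0.002], [0.01, 0.05, -0.027], 1], [[0, 0.003, -0.002], [0.01, 0.097, -0.054], 1], [[0, 0.003, -0.002], [0.01, 0.097, -0.054], 1], [[0, 0.003, -0.002], [0.01, 0.097, -0.054], 1]]'

```text
t: 7.15
position: [0.5098, 0.1587, 0.1049]
tool_rot: [[0.996, 0.076, -0.04], [0.085, -0.863, 0.498], [0.003, -0.499, -0.866]]
ft_force: [-0.4, 0.4, -1.7]
gripper_width: 0.0146
gripper_force: 50.2
```

```bash
python3 - <<'E'
from h import *
where()
plan([pose(20,-78,55)])
S=grab('scene','s5'); im=cv2.cvtColor(S['color'][190:320,200:340],cv2.COLOR_RGB2BGR); cv2.imwrite('pics/c5.png',cv2.resize(im,None,fx=4.5,fy=4.5,interpolation=cv2.INTER_CUBIC))
from fit import fit; fit('s5',0)
E
```

```text
tip [-75.6  -0.8  53.8] far [ 47.5  -0.8 128.7] rib [-16.8  -0.8 110.1] tilt 29.96 yaw 5.01 roll -0.18 F [ 0.4  0.3 -1.7] w 0.0146 t 7.15
turn [-0.111, -0.002, -0.0] shift [-0.006, 0.002, 0.077] rows>=1.4
s5 1034 783 plane z=0.0079 slopes deg [-0.14  0.34]
 rect [-0.0077  0.0095] [0.1023 0.1588] 5.2 x 1/99 [-0.0629  0.0437] y [-0.0661  0.0729]
```

View pics/c5.png

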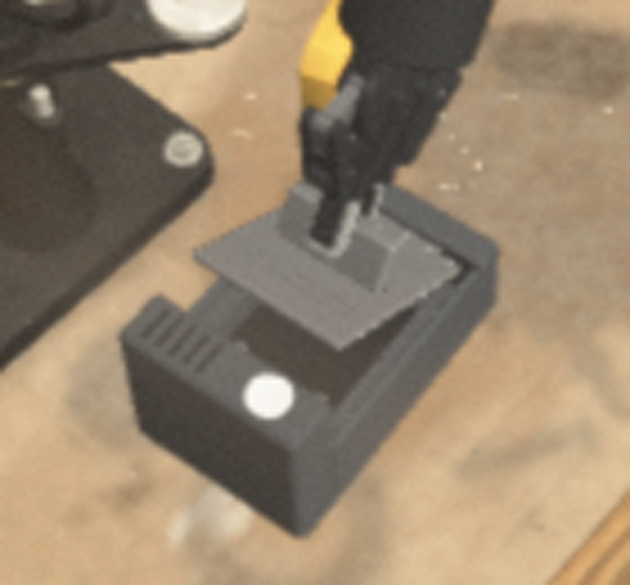

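The tongue end has gone under the lip at about (455,260), tilted 30° and free of force. I'll swing down to 20°.

Emit:
step_arm --deltas '[[[-0.055, 0, 0], [-0.003, 0.001, 0.038], 1], [[-0.111, 0, 0], [-0.006, 0.002, 0.077], 1], [[-0.111, 0, 0], [-0.006, 0.002, 0.077], 1], [[-0.111, 0, 0], [-0.006, 0.002, 0.077], 1]]'

```text
t: 7.53
position: [0.5069, 0.1664, 0.0942]
tool_rot: [[0.996, 0.085, -0.029], [0.09, -0.936, 0.341], [0.002, -0.342, -0.94]]
ft_force: [0.7, -0.0, -1.1]
gripper_width: 0.0145
gripper_force: 50.2
```

```bash
python3 - <<'E'
from h import *
where()
plan([pose(12,-78.5,57)])
E
```

```text
tip [-75.6   1.1  54.5] far [ 58.5   1.6 107. ] rib [-8.   1.4 99.8] tilt 20.01 yaw 5.21 roll -0.11 F [-0.1 -0.7 -1.1] w 0.0145 t 7.53
turn [-0.089, -0.001, 0.002] shift [0.009, 0.005, 0.052] rows>=1.1
```

Emit:
step_arm --deltas '[[[-0.045, 0, 0], [0.005, 0.006, 0.026], 1], [[-0.089, 0, 0.002], [0.009, 0.01, 0.052], 1], [[-0.089, 0, 0.002], [0.009, 0.01, 0.052], 1], [[-0.089, 0, 0.002], [0.009, 0.01, 0.052], 1]]'

```text
t: 7.87
position: [0.5085, 0.1667, 0.0858]
tool_rot: [[0.996, 0.083, -0.018], [0.085, -0.975, 0.208], [0.0, -0.208, -0.978]]
ft_force: [-1.6, 4.0, -1.1]
gripper_width: 0.0148
gripper_force: 50.3
```

```bash
python3 - <<'E'
from h import *
where()
plan([pose(6,-79,59)])
E
```

```text
tip [-80.2  -0.   56.2] far [59.9 -0.4 89.6] rib [-7.  -0.2 91.7] tilt 12.03 yaw 4.86 roll -0.0 F [ 4.1  1.3 -1.1] w 0.0148 t 7.87
turn [-0.067, -0.0, -0.002] shift [-0.001, -0.018, 0.039] rows>=0.8
```

Emit:
step_arm --deltas '[[[-0.033, 0, 0], [0, -0.012, 0.02], 1], [[-0.067, 0, 0], [0, -0.018, 0.039], 1], [[-0.067, 0, 0], [0, -0.018, 0.039], 1], [[-0.067, 0, 0], [0, -0.018, 0.039], 1]]'

```text
t: 8.2
position: [0.5084, 0.1695, 0.0806]
tool_rot: [[0.996, 0.083, -0.009], [0.084, -0.991, 0.104], [-0.0, -0.105, -0.995]]
ft_force: [0.1, -0.2, -1.7]
gripper_width: 0.0151
gripper_force: 50.7
```

```bash
python3 - <<'E'
from h import *
where()
plan([pose(3,-79,60),pose(0,-79,60.5)])
E
```

```text
tip [-80.   -0.1  58.9] far [62.8 -0.6 77.5] rib [-3.5 -0.4 86.6] tilt 6.0 yaw 4.8 roll 0.01 F [-0.2 -0.  -1.7] w 0.0151 t 8.2
turn [-0.033, -0.0, -0.002] shift [-0.003, -0.012, 0.021] rows>=0.4
turn [-0.033, -0.0, -0.0] shift [-0.0, -0.004, 0.024] rows>=0.4
```

Emit:
step_arm --deltas '[[[-0.017, 0, 0], [0, -0.006, 0.01], 1], [[-0.033, 0, 0], [0, -0.012, 0.021], 1], [[-0.033, 0, 0], [0, -0.012, 0.021], 1], [[-0.033, 0, 0], [0, -0.012, 0.021], 1]]'

```text
t: 8.53
position: [0.5088, 0.1714, 0.078]
tool_rot: [[0.997, 0.083, -0.004], [0.083, -0.995, 0.053], [0.001, -0.053, -0.999]]
ft_force: [0.9, -0.7, -0.9]
gripper_width: 0.0149
gripper_force: 50.8
```

```bash
python3 - <<'E'
from h import *
where()
plan([pose(0,-79,60.5),pose(-.5,-79,59.5)])
E
```

```text
tip [-79.3  -0.5  60.3] far [64.3 -1.2 71.5] rib [-1.4 -0.9 84. ] tilt 3.06 yaw 4.75 roll -0.04 F [-0.8 -0.8 -0.9] w 0.0149 t 8.53
turn [-0.034, -0.001, -0.003] shift [-0.006, -0.006, 0.027] rows>=0.4
turn [-0.006, -0.0, 0.0] shift [-0.0, -0.001, 0.011] rows>=0.1
```

Emit:
step_arm --deltas '[[[-0.012, 0, 0], [0, -0.002, 0.01], 1], [[-0.024, 0, 0], [0, -0.004, 0.02], 1], [[-0.036, 0, 0], [-0.003, -0.005, 0.03], 1], [[-0.036, 0, 0], [-0.003, -0.005, 0.03], 1], [[-0.036, 0, 0], [-0.003, -0.005, 0.03], 1], [[-0.036, 0, 0], [-0.003, -0.005, 0.03], 1]]'

```text
t: 9.03
position: [0.5081, 0.1728, 0.0735]
tool_rot: [[0.997, 0.083, 0.001], [0.083, -0.997, -0.003], [0.001, 0.003, -1.0]]
ft_force: [-0.3, -0.3, -1.7]
gripper_width: 0.0151
gripper_force: 50.7
```

```bash
python3 - <<'E'
from h import *
where()
E
```

```text
tip [-78.7  -0.   60.2] far [65.3 -0.7 63.3] rib [ 0.4 -0.4 79.5] tilt -0.18 yaw 4.74 roll -0.05 F [-0.2  0.3 -1.7] w 0.0151 t 9.03
```

Emit:
step_arm --deltas '[[[-0.004, 0, 0], [0, 0, 0.008], 1], [[-0.006, 0, 0], [0, 0, 0.014], 1], [[-0.006, 0, 0], [0, 0, 0.014], 1], [[-0.006, 0, 0], [0, 0, 0.014], 1]]'

```text
t: 9.37
position: [0.5083, 0.1727, 0.0728]
tool_rot: [[0.997, 0.084, 0.003], [0.084, -0.996, -0.014], [0.002, 0.014, -1.0]]
ft_force: [-5.4, -2.8, 13.1]
gripper_width: 0.0151
gripper_force: 53.1
```

```bash
python3 - <<'E'
from h import *
where()
E
```

```text
tip [-78.9  -0.3  60.4] far [65.2 -0.8 61.9] rib [ 0.4 -0.5 78.8] tilt -0.79 yaw 4.79 roll -0.11 F [-2.4  5.6 13.1] w 0.0151 t 9.37
```

Emit:
step_arm --deltas '[[[0, 0, 0], [0, 0, 0.006], 1], [[0, 0, 0], [0, 0, 0.006], 1], [[0, 0, 0], [0, 0, 0.006], 1]]'

```text
t: 9.62
position: [0.5083, 0.1727, 0.0728]
tool_rot: [[0.996, 0.084, 0.003], [0.084, -0.996, -0.013], [0.002, 0.014, -1.0]]
ft_force: [-9.7, -2.8, 22.3]
gripper_width: 0.0149
gripper_force: 54.3
```

Emit:
step_arm --deltas '[[[0.006, 0, 0], [0, 0, -0.012], 0.2], [[0.006, 0, 0], [0, 0, -0.012], 0.2], [[0.006, 0, 0], [0, 0, -0.012], 0.2], [[0.006, 0, 0], [0, 0, -0.012], 0.2], [[0.006, 0, 0], [0, 0, -0.012], 0.2]]'

```text
t: 10.03
position: [0.508, 0.1729, 0.0719]
tool_rot: [[0.997, 0.083, 0.001], [0.083, -0.997, -0.005], [0.001, 0.005, -1.0]]
ft_force: [-0.0, -0.3, -0.0]
gripper_width: 0.0347
gripper_force: 0.0
```

Emit:
step_arm --deltas '[[[0, 0, 0], [0, 0, -0.15], 0.2], [[0, 0, 0], [0, 0, -0.4], 0.2], [[0, 0, 0], [0, 0, -0.7], 0.2], [[0, 0, 0], [0, 0, -0.95], 0.2], [[0, 0, 0], [0, 0, -0.95], 0.2], [[0, 0, 0], [0, 0, -0.95], 0.2]]'

```text
t: 10.53
position: [0.509, 0.1746, 0.2173]
tool_rot: [[0.996, 0.084, 0.006], [0.084, -0.997, -0.001], [0.006, 0.002, -1.0]]
ft_force: [-0.6, -0.5, -1.9]
gripper_width: 0.0343
gripper_force: 0.0
```

Emit:
step_arm --deltas '[[[0, 0, 0], [-0.5, 0.9, -0.4], 0.2], [[0, 0, 0], [-0.5, 0.9, -0.4], 0.2], [[0, 0, 0], [-0.5, 0.9, -0.4], 0.2], [[0, 0, 0], [-0.5, 0.9, -0.4], 0.2], [[0, 0, 0], [-0.5, 0.9, -0.4], 0.2]]'

```text
t: 10.95
position: [0.4422, 0.0294, 0.277]
tool_rot: [[0.997, 0.082, 0.003], [0.082, -0.997, -0.004], [0.003, 0.005, -1.0]]
ft_force: [-0.7, 0.1, 0.2]
gripper_width: 0.034
gripper_force: 0.0
```

```bash
python3 - <<'E'
from h import *
S=grab('scene','s6'); im=cv2.cvtColor(S['color'][205:320,210:330],cv2.COLOR_RGB2BGR); cv2.imwrite('pics/c6.png',cv2.resize(im,None,fx=5,fy=5,interpolation=cv2.INTER_CUBIC))
P=cloud(S).reshape(-1,3); P=P[~np.isnan(P[:,0])]; q=(P-PO)@PR*1000
for lab,x0,x1 in(('tongue side',-60,-15),('plain side',15,58),('near latch',45,60),('rib',-7,7)):
  for y0,y1 in((-45,-20),(-20,20),(20,45)):
    a=q[(q[:,0]>x0)&(q[:,0]<x1)&(q[:,1]>y0)&(q[:,1]<y1)&(q[:,2]<100)]
    if len(a): print(lab,y0,len(a),np.percentile(a[:,2],[10,50,90]).round(1))
E
```

```text
tongue side -45 113 [62.3 64.7 66.4]
tongue side -20 194 [62.4 64.3 66.7]
tongue side 20 147 [62.1 64.1 66.3]
plain side -45 110 [62.6 64.6 66.7]
plain side -20 183 [62.2 64.3 66.2]
plain side 20 121 [62.3 64.2 66.5]
near latch -45 8 [63.4 65.1 66.7]
near latch -20 15 [62.4 64.8 65.9]
near latch 20 10 [63.5 65.3 66.8]
rib -45 46 [64.5 92.9 95.7]
rib -20 107 [79.2 93.  95.8]
rib 20 83 [62.7 80.3 94. ]
```

View pics/c6.png

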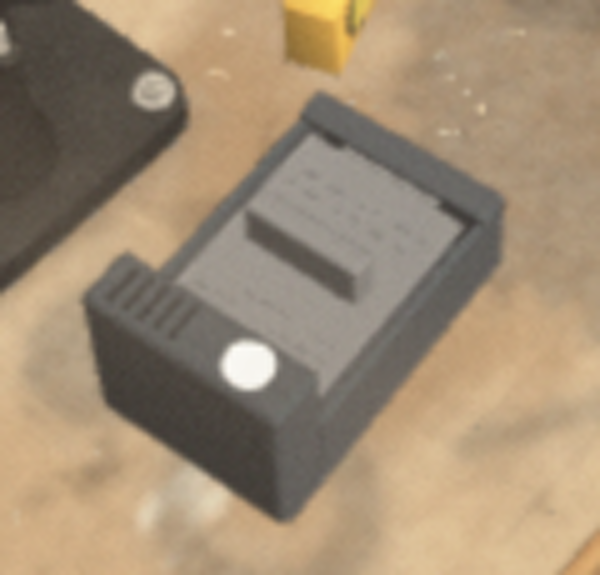

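The cover lies level at 64 mm across its whole top (seated value 64), with its tongue under the lip at (385,175) and its plain end down against the housing. Handing in.

```bash
python3 -c "
from rig import *
print(sign_off())"
```

```text
the job is handed in; nothing more can be done
None
```

The job is handed in: the cover is hooked under the lip and lies flat on its ledges, with its top at the seated height of about 64 mm all over. The arm is clear; I didn't see the latch leaf itself, but the plain end is below its edge, so it should have sprung out. The verdict was not shown.

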